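# Ratchet the tube-rack clamp tight and start the shaker

### The arm

A 6-joint arm with a two-finger parallel gripper is mounted at the origin on the work surface. World frame = base frame: x ahead of the robot, y to its left, z up, the work surface at z = 0. Lengths are in m, angles in degrees, forces in N, time in s.
With the tool pointing down it reaches from about 0.3 to 0.75 m from the base axis. Payload 8.5 kg.
Tool frame: the origin (TCP) lies at the very end of the fingers, on their centre line; the grasp point (between the pads) lies 19 mm behind it (grip_depth is the distance from the TCP to the grasp point, in m); z points along the fingers, y is the direction in which the jaws open and shut (so a half turn about z gives the same grasp; the last joint's range is limited). The gripper opens to 85 mm and grips with 20 to 120 N. Pads are 22 mm wide; open, the fingers measure 114 mm over their backs; the gripper's body (76 mm by 85 mm) begins 54 mm behind the grasp point. The pads swing forward as they close: fully open they stand 13 mm farther back than shut.
Start: joints at [-77.596, 21.807, 74.336, -0, 83.858, -12.336], TCP at [0.23, -0.5, 0.231] pointing down, gripper open.
Joint ranges: [-178.18, 178.18], [-50.72, 133.34], [12.68, 142.11], [-81.47, 261.47], [9.98, 163.14], [-165.26, 165.26]. Speed limits (degrees/s): [136.94, 136.94, 180, 180, 180, 180].

### API

Orientations are given as a 3x3 rotation matrix whose columns are the frame's x, y, z axes.
In Python, from rig import observe, get_image, close_job, silhouettes, grip_depth gives the robot as it stands. The module is installed in compiled form; this text tells all that it offers.
- The arm moves only by the shell command python3 -m crank 'ROWS' [FORCE]. ROWS is a JSON object of lists of equal length, an entry for each row: "slide": the shift along the tool's x, y, z in m, a list of three; "roll": the turn about the tool's z in rad; "grip": the finger opening in m, from 0 to 0.0854. A call has exactly 8 rows; each row is the pose to reach, as a shift and turn from the pose commanded when the call began, along the tool's axes at that moment; what a row does not reach only later rows make up. A row lasts 1/10 s, in which the tool goes at most 50 mm and 8.59 degrees, less where a joint would pass 70% of its speed; a pose out of reach is approached as far as the arm can. A call with a gripper value outside its range is refused whole. The fingers move at their own pace and stop on an object; FORCE is the grip in N (left out, the last holds). Time passes only in rows, so rows that repeat a pose let the fingers close, or fill a call up. It gives the time, the measured TCP pose, the force and the opening at its end, in the units of the state.
- observe(): the state, without advancing time (a new reading comes with each control period).
- get_image(name): name is "scene" or "top" or "wrist"; returns a dict with "frame" (420x560x3 uint8, red, green, blue), "fx", "fy", "cx", "cy" (pixels), "xyz" and "rotation" of the camera in the world. Camera axes: x right, y down, z forward; pixel columns grow to the right and rows downward; lengths in m; the calibration is good to about 2 mm. A picture is of the moment at which its call begins. There is no depth.
- close_job(): hands the job in, once; it reports no verdict.
Trained networks look in a picture, given as the dict that the camera call returned (one of the last four; its "shot" number tells which), for a name from the list of things; names that differ only in an ending like _2 or _b are one class to them, and where a whole thing is asked for, a point or a joint stands for the part that bears it (a point fixed in the world has none). Each returns a list of dicts, best first, with "confidence" (0 to 1); they miss things now and then, are a little off and sometimes report something else, mostly with a low value. They report only what shows in the picture. A call takes as long as a camera call.
- silhouettes(target, picture): "pixels" (420x560 bool, what is visible of it) and "box" ([centre column, centre row, width, height] in pixels, round what is visible of it).
The state is a dict: "time_s": time; "q": joint angles; "qvel": joint speeds; "joint_efforts": joint torques, N m; "position": TCP position; "tool_rot": TCP orientation; "ft_force": force on the tool from outside, world axes, zero at the start; "wrist_torque": the same for the moment, N m; "grip_width": finger opening in m.
Only numpy, scipy, OpenCV 4.12 (cv2) and the standard library are available. Lean on these libraries where they do the work, as an engineer would, in place of code of your own. Each camera call takes 0.05 s, during which the arm holds its last target.

### The job

Tighten the clamp that holds the tube rack on the lab shaker: swing its ratchet lever back and forth between the two pegs until the white line on the clamp screw points at the dark arc marked beside it, and do not go past the arc, because the ratchet cannot turn the screw back. Then turn the speed dial to its two-dot mark, let go, and leave the bottle, the box and the beaker standing where they are.

Things in the scene. Friction and masses are not known exactly. Their poses are not given: they have to be found in the camera images.
- shaker: White bench shaker, fixed to the bench; housing 300 (x) x 320 (y) x 90 mm high. Origin: under the centre of its footprint, on the bench; x points to its far side, y to its left, z up. Its dial is at the near left of its top, the tube rack at the far left (caps up to 143 mm above the bench), the clamp with its lever on the right, the lever reaching towards the near side (-x).
- lever_axis (a point): On the vertical axis of ratchet lever and clamp screw, at the top of the lever's hub, 137 mm above the bench; 30 mm in x and -70 mm in y from the shaker's origin. The hub is a steel disc 68 mm across, with the dark screw head (51 mm across) sunk in it, carrying a white line from near its middle to its rim. Two pegs, 63 mm from the axis, 138 mm high, stop the lever.
- lever_post (a point): Centre of the upright black round post at the end of the steel ratchet lever, 16 mm diameter, 36 mm high (from 135 to 171 mm above the bench), 115 mm from the lever axis. The lever arm under it is 16 mm wide (a disc 24 mm across under the post), 123 to 135 mm above the bench. Push it from either side, or straddle it with part-open fingers.
- clamp_lever (a joint): Angle of the ratchet lever, rad, clockwise from above: 0 at the peg on the -y side, 0.95 at the peg on the +y side; at 0.475 the arm points along the shaker's -x. Swung clockwise it turns the screw, after up to 0.27 rad of idle movement in each stroke until the ratchet (24 teeth) catches; about 5 N at the post. Swung back it slips freely and the screw stays. Stays where left.
- clamp_screw (a joint): Angle of the clamp screw, rad, growing clockwise (tightening); 3.2 when its white line points at the middle of the arc mark, which covers 2.95 to 3.45. Starts 2.4 to 3.2 short of the middle. It turns only with the lever and only clockwise; it turns on past the arc if the lever is swung on. Stays where it is left.
- arc_mark (a point): Middle of the dark arc on the fixed aluminium boss around the hub, on the shaker's +x side of the lever axis, 40 mm from the axis, 121 mm above the bench; it spans 0.25 rad (14 degrees) either way about the axis.
- dial_grip (a point): Point on the vertical axis of the black speed dial, at the height to grip, 115 mm above the bench. The dial is a disc 44 mm across with an upright bar grip on it, 40 mm long, 13 mm thick, top 127 mm above the bench; a white line on the bar shows its pointing end. It is at -85 mm in x and 76 mm in y from the shaker's origin.
- speed_dial (a joint): Angle of the speed dial, rad, growing clockwise seen from above; it clicks into 0 (short bar mark), 0.6 (one dot), 1.2 (two dots), 1.8 (three dots), and starts within 0 to 0.75, at once settling at 0 or 0.6 (seldom between). At value v its pointing end lies at the angle 0.9 - v from the shaker's x axis (anticlockwise positive). About 0.1 N m turns it; let go, it snaps into the nearest position.
- reagent_mid (a point): Amber glass bottle, loose, 56 mm diameter, 130 mm high; the point is half-way up. To be left alone.
- tip_box_mid (a point): Closed grey plastic box, loose, 85 x 120 x 55 mm high; the point is half-way up. To be left alone.
- beaker_mid (a point): Empty glass beaker, loose, 66 mm diameter, 80 mm high; the point is half-way up. To be left alone.

How it is judged (in metres and radians):
On the way, in this order (a step that is already met when the one before it is completed fails the run):
1. the clamp screw has been ratcheted until its white line points at the arc (value of joint clamp_screw between 2.95 and 3.45 rad), for 0.2 s.
2. then the speed dial is on the two-dot mark (value of joint speed_dial between 1 and 1.4 rad), for 0.2 s.
At the end, for the whole second after the job is handed in: The clamp screw's white line points within the arc mark (within 0.25 rad of its middle: value 2.95 to 3.45) and the speed dial rests on the two-dot mark (value 1.2 within 0.2 rad), with nothing touching them (all of step 1 and all of step 2).
It fails at once if the screw is turned past the arc (value of joint clamp_screw above 3.45 rad).
It fails at once if the bottle, the box or the beaker is shifted by more than 30 mm or tipped (distance of any of reagent_mid, tip_box_mid, beaker_mid from where it was at the start of the episode above 0.03 m or angle between any of reagent_mid, tip_box_mid, beaker_mid's own z axis and vertical above 0.35 rad).
It also fails if it takes over 54 s, if anything falls off the work surface, if the arm or the gripper's body presses on something with over 40 N, if the wrist force passes 120 N, or if a joint passes its speed limit or range.

## Working session

There is one attempt and no reset: what is moved stays moved. The work goes in short steps, Python scripts to look and compute and a shell command to move; the robot and the scene stay as the last step left them, time stands still between calls to the robot, and variables do not carry over. Pictures are saved under pics/ and viewed, and the job is handed in when it is done.

```bash
mkdir -p pics
python3 - <<'E'
from rig import observe,get_image,grip_depth
import cv2
o=observe();print(o,grip_depth)
for n in("scene","top","wrist"):
    p=get_image(n);cv2.imwrite(f"pics/a_{n}.png",p["frame"][:,:,::-1]);print(n,p["fx"],p["cx"],p["cy"],p["xyz"],p["rotation"])
E
```

```text
{'time_s': 0.0, 'q': array([-7.75939797e+01,  2.18417163e+01,  7.43863675e+01, -7.03877384e-06,
        8.38579963e+01, -1.23353285e+01]), 'qvel': array([ 0.04494482, -0.08911283,  0.02462729,  0.01933121, -0.03306182,
        0.02261491]), 'joint_efforts': array([ 2.20792003e-06, -4.48459375e+01, -2.31280196e+01, -2.28024805e-04,
        4.69398190e-03, -1.79274230e-05]), 'position': array([ 0.23012284, -0.49921086,  0.23069548]), 'tool_rot': array([[ 9.08206424e-01,  4.18522386e-01, -3.22887549e-04],
       [ 4.18522388e-01, -9.08205295e-01,  1.46727283e-03],
       [ 3.20838345e-04, -1.46772228e-03, -9.99998871e-01]]), 'ft_force': array([-0.48988433, -0.20968532,  0.41339783]), 'wrist_torque': array([-0.01907509,  0.00874065, -0.01511536]), 'grip_width': 0.08578810394207535} 0.0187
scene 468.74169100120474 279.5973364468105 210.94684888016172 [ 1.35354211 -0.10120839  0.81448093] [[ 0.15531274  0.66217209 -0.73307986]
 [ 0.98782296 -0.11097756  0.10904031]
 [-0.00915196 -0.74108846 -0.67134502]]
top 394.57083103104304 282.80611181899496 212.605532549947 [0.49835341 0.03310088 0.89455491] [[ 0.0172174  -0.99665701  0.07986463]
 [-0.99943199 -0.01946953 -0.02750682]
 [ 0.02896979 -0.07934567 -0.99642612]]
wrist 289.9841432061208 274.3296856399562 209.3043294557751 [ 0.29815135 -0.4679822   0.37328287] [[ 4.18415298e-01 -8.68255920e-01 -2.66571371e-01]
 [-9.08255519e-01 -4.00227633e-01 -1.22023575e-01]
 [-7.41537301e-04  2.93171449e-01 -9.56059596e-01]]
```

View pics/a_top.png

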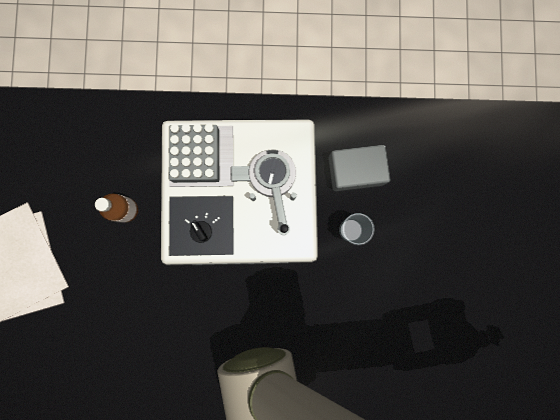

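View pics/a_scene.png

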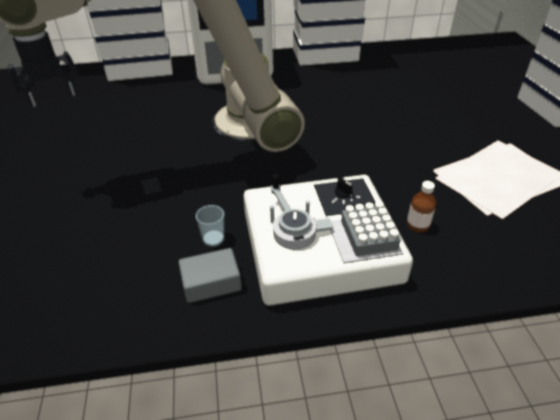

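```bash
cat > h.py <<'E'
import numpy as np, cv2
from rig import observe,get_image,silhouettes
def ray(p,u,v,z):
    R=np.array(p["rotation"]);c=np.array(p["xyz"])
    d=R@np.array([(u-p["cx"])/p["fx"],(v-p["cy"])/p["fy"],1]);return c+d*(z-c[2])/d[2]
def proj(p,X):
    q=np.array(p["rotation"]).T@(np.array(X)-np.array(p["xyz"]));return np.array([p["cx"]+p["fx"]*q[0]/q[2],p["cy"]+p["fy"]*q[1]/q[2]])
E
python3 - <<'E'
from h import *
p=get_image("top")
for n,z in [("shaker",.09),("lever_post",.171),("clamp_lever",.135),("clamp_screw",.137),("dial_grip",.127),("speed_dial",.12),("reagent_mid",.065),("tip_box_mid",.055),("beaker_mid",.08)]:
    for s in silhouettes(n,p)[:2]:
        m=s["pixels"];ys,xs=np.nonzero(m);r=cv2.minAreaRect(np.c_[xs,ys].astype(np.float32))
        print(n,round(s["confidence"],2),np.round(s["box"],1),len(xs),np.round(ray(p,xs.mean(),ys.mean(),z),4),[np.round(ray(p,*c,z)[:2],3).tolist() for c in cv2.boxPoints(r)])
f=p["frame"][:,:,::-1]
E
```

```text
shaker 0.68 [240.6 192.  161.  145.3] 22144 [0.6041 0.104  0.09  ] [[0.752, 0.268], [0.761, -0.057], [0.46, -0.06], [0.455, 0.256]]
lever_post 0.84 [272.  192.7  33.   84. ] 782 [0.5961 0.0261 0.171 ] [[0.665, 0.067], [0.666, 0.003], [0.517, 0.001], [0.516, 0.063]]
lever_post 0.74 [239.9 191.6 157.4 137.5] 22051 [0.5936 0.0967 0.171 ] [[0.724, 0.245], [0.734, -0.045], [0.466, -0.05], [0.459, 0.231]]
clamp_lever 0.69 [274.1 193.3  35.2  80. ] 829 [0.6006 0.0262 0.135 ] [[0.673, 0.068], [0.674, 0.002], [0.52, -0.0], [0.519, 0.065]]
clamp_screw 0.86 [272.6 170.9  26.9  25.6] 524 [0.6408 0.0347 0.137 ] [[0.665, 0.058], [0.666, 0.012], [0.617, 0.011], [0.616, 0.057]]
dial_grip 0.68 [201.1 233.   21.9  24.8] 396 [0.5208 0.1711 0.127 ] [[0.54, 0.191], [0.541, 0.151], [0.5, 0.15], [0.5, 0.19]]
speed_dial 0.84 [201.2 230.8  16.8  22.7] 389 [0.5217 0.1724 0.12  ] [[0.542, 0.193], [0.543, 0.152], [0.5, 0.151], [0.5, 0.191]]
speed_dial 0.3 [271.6 193.9  35.1  84.7] 810 [0.6037 0.0269 0.12  ] [[0.676, 0.069], [0.678, 0.001], [0.519, -0.001], [0.517, 0.065]]
reagent_mid 0.66 [117.5 207.6  40.4  28.3] 937 [0.5687 0.3574 0.065 ] [[0.55, 0.407], [0.605, 0.399], [0.589, 0.31], [0.534, 0.319]]
reagent_mid 0.37 [357.2 166.9  67.5  47.1] 2336 [ 0.665  -0.1497  0.065 ] [[0.7, -0.082], [0.719, -0.207], [0.63, -0.218], [0.612, -0.094]]
tip_box_mid 0.85 [357.  167.4  61.3  51.8] 2270 [ 0.6669 -0.152   0.055 ] [[0.702, -0.084], [0.721, -0.209], [0.633, -0.22], [0.614, -0.096]]
beaker_mid 0.8 [355.4 230.1  33.3  29.9] 865 [ 0.533  -0.1431  0.08  ] [[0.565, -0.106], [0.566, -0.178], [0.502, -0.177], [0.501, -0.107]]
```

Run:
```python
from h import *
p=get_image("top")
f=p["frame"][110:275,155:325,::-1]
cv2.imwrite("pics/b.png",cv2.resize(f,None,fx=3.6,fy=3.6,interpolation=cv2.INTER_CUBIC))
f=p["frame"][140:245,225:305,::-1]
cv2.imwrite("pics/b2.png",cv2.resize(f,None,fx=5.6,fy=5.6,interpolation=cv2.INTER_CUBIC))
```

```text
(no output)
```

View pics/b.png

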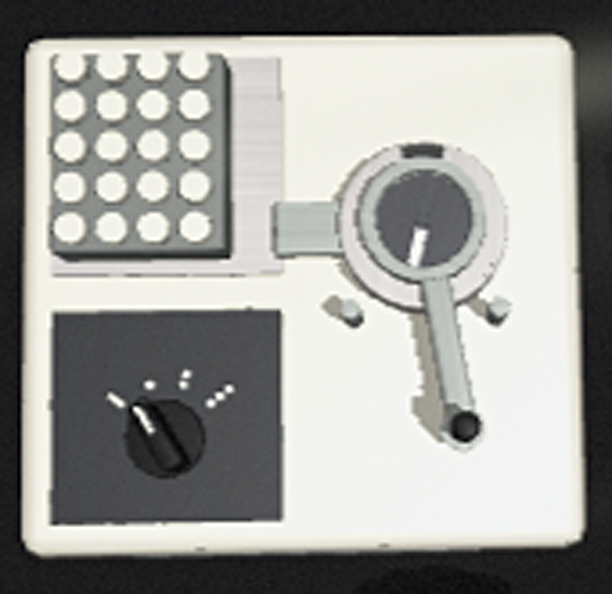

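View pics/b2.png

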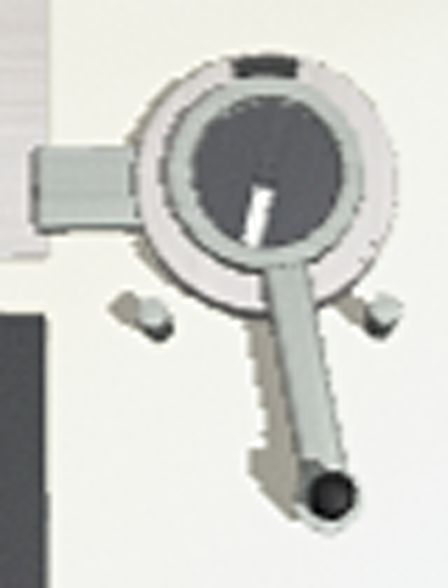

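Run:
```python
from h import *
p=get_image("top")
B=lambda u,v:((u+.5)/3.6-.5+155,(v+.5)/3.6-.5+110)
C=lambda u,v:((u+.5)/5.6-.5+225,(v+.5)/5.6-.5+140)
hub=ray(p,*C(267,171),.137); post=ray(p,*C(331,493),.171); arc=ray(p,*C(265,68),.121)
la=ray(p,*C(264,190),.135);lb=ray(p,*C(251,243),.135)
dial=ray(p,*B(165,438),.105)
da=ray(p,*B(139,409),.127);db=ray(p,*B(152,431),.127)
peg1=ray(p,*C(379,315),.138);peg2=ray(p,*C(150,310),.138)
cs=[ray(p,*B(*c),.09)[:2] for c in [(27,38),(575,35),(585,548),(22,554)]]
for n in "hub post arc la lb dial da db peg1 peg2 cs".split(): print(n,np.round(eval(n),4).tolist())
ang=lambda a,b:np.degrees(np.arctan2(*(b-a)[1::-1]))
print("yaw from arc",ang(hub,arc),"dial",ang(hub,dial)-np.degrees(np.arctan2(146,-115)),"pegs",ang(peg1,peg2)-90,
"edges",ang(cs[3],cs[0]),ang(cs[2],cs[1]),ang(cs[0],cs[1])+90,ang(cs[3],cs[2])+90)
print("post ang",ang(hub,post),np.linalg.norm((post-hub)[:2]),"line",ang(la,lb),ang(hub,lb),"dial bar",ang(db,da), np.linalg.norm((dial-hub)[:2]),186)
```

```text
hub [0.6414, 0.0341, 0.137]
post [0.5287, 0.011, 0.171]
arc [0.6815, 0.0355, 0.121]
la [0.6351, 0.035, 0.135]
lb [0.6164, 0.0391, 0.135]
dial [0.5211, 0.1744, 0.105]
da [0.5358, 0.1849, 0.127]
db [0.5241, 0.1776, 0.127]
peg1 [0.5918, -0.0055, 0.138]
peg2 [0.5919, 0.0734, 0.138]
cs [[0.7495, 0.2636], [0.7597, -0.0517], [0.4638, -0.0606], [0.4555, 0.2542]]
yaw from arc 2.0706747705519177 dial 2.3699050406466426 pegs -0.06740471784291913 edges 1.8275128619235244 1.7177098177649883 1.8411536238432689 1.5173390308920318
post ang -168.43083292581676 0.1150176119306296 line 167.49365759776057 168.56314252956835 dial bar 32.16750292676842 0.18483891198166413 186
```

```bash
cat > to.py <<'E'
import sys
from h import *
o=observe();R=np.array(o["tool_rot"]);P=np.array(o["position"])
print("t",round(o["time_s"],2),"P",np.round(P,4),"yAng",round(np.degrees(np.arctan2(R[1,1],R[0,1])),2),"w",round(o["grip_width"],4),"F",np.round(o["ft_force"],1),"q",np.round(o["q"],0))
for a in sys.argv[1:]:
    T=np.array([float(x) for x in a.split(",")]);print(a,"->",np.round(R.T@(T-P),4).tolist())
E
python3 -m crank '{"slide":[[0.0375,-0.026,0],[0.075,-0.052,0],[0.1125,-0.078,0],[0.15,-0.104,0],[0.1875,-0.13,0],[0.225,-0.156,0],[0.2625,-0.182,0],[0.3,-0.208,0]],"roll":[0.05,0.1,0.15,0.2,0.25,0.3,0.35,0.4],"grip":[0.028,0.028,0.028,0.028,0.028,0.028,0.028,0.028]}' 20; python3 to.py 0.5287,0.011,0.2
```

```text
time_s: 1.55
position: [0.4162, -0.1833, 0.2316]
tool_rot: [[1.0, 0.03, 0.0], [0.03, -1.0, -0.0], [0.0, 0.0, -1.0]]
ft_force: [0.7, -0.6, 0.1]
grip_width: 0.0282
t 1.55 P [ 0.4162 -0.1833  0.2316] yAng -88.31 w 0.0282 F [ 0.7 -0.6  0.1] q [-39.  12.  88.   0.  79.  50.]
0.5287,0.011,0.2 -> [0.1181, -0.191, 0.0315]
```

```bash
python3 -m crank '{"slide":[[0.0236,-0.038,0],[0.0472,-0.076,0],[0.0708,-0.114,0],[0.0944,-0.152,0],[0.1125,-0.182,0],[0.118,-0.191,0],[0.118,-0.191,0.01],[0.118,-0.191,0.02]],"roll":[0,0,0,0,0,0,0,0],"grip":[0.028,0.028,0.028,0.028,0.028,0.028,0.028,0.028]}'; python3 to.py 0.5287,0.011,0.2
python3 - <<'E'
from h import *
for n in("wrist","top"):
    p=get_image(n);cv2.imwrite(f"pics/c_{n}.png",p["frame"][:,:,::-1] if n=="wrist" else cv2.resize(p["frame"][140:275,155:325,::-1],None,fx=4,fy=4,interpolation=cv2.INTER_CUBIC))
    if n=="wrist": print(proj(p,[.5287,.011,.171]),proj(p,[.6414,.0341,.137]))
E
```

```text
time_s: 2.35
position: [0.527, 0.0088, 0.2104]
tool_rot: [[1.0, 0.031, -0.0], [0.031, -1.0, -0.0], [-0.0, 0.0, -1.0]]
ft_force: [0.4, -0.6, -0.4]
grip_width: 0.0278
t 2.35 P [0.527  0.0088 0.2104] yAng -88.2 w 0.0278 F [ 0.4 -0.6 -0.4] q [-12.  20.  80.  -0.  79.  76.]
0.5287,0.011,0.2 -> [0.0018, -0.0021, 0.0104]
[271.25369792 233.81515142] [242.02500802  57.48512126]
```

View pics/c_wrist.png

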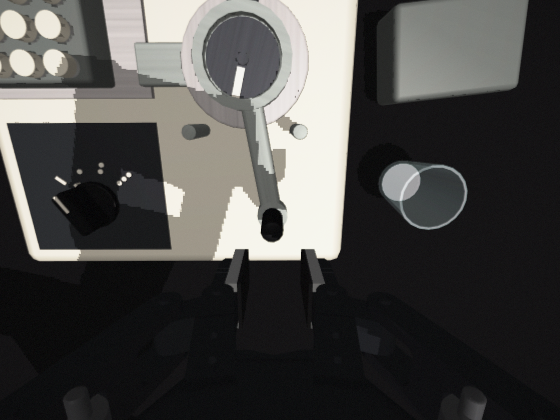

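View pics/c_top.png

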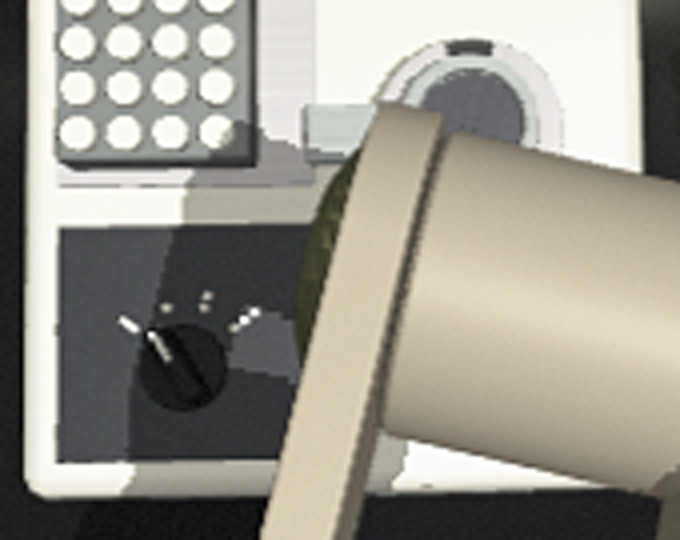

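```bash
python3 -m crank '{"slide":[[0.002,-0.002,0.012],[0.002,-0.002,0.025],[0.002,-0.002,0.038],[0.002,-0.002,0.052],[0.002,-0.002,0.067],[0.002,-0.002,0.067],[0.002,-0.002,0.067],[0.002,-0.002,0.067]],"roll":[0,0,0,0,0,0,0,0],"grip":[0.028,0.028,0.028,0.028,0.028,0.02,0.02,0.02]}'; python3 to.py
python3 - <<'E'
from h import *
p=get_image("wrist");cv2.imwrite(f"pics/d.png",p["frame"][:,:,::-1])
E
```

```text
time_s: 3.25
position: [0.5297, 0.0114, 0.145]
tool_rot: [[1.0, 0.031, 0.001], [0.031, -1.0, -0.0], [0.001, 0.0, -1.0]]
ft_force: [0.6, -0.5, 0.0]
grip_width: 0.02
t 3.25 P [0.5297 0.0114 0.145 ] yAng -88.2 w 0.02 F [ 0.6 -0.5  0. ] q [-12.  24.  86.  -0.  70.  77.]
```

View pics/d.png

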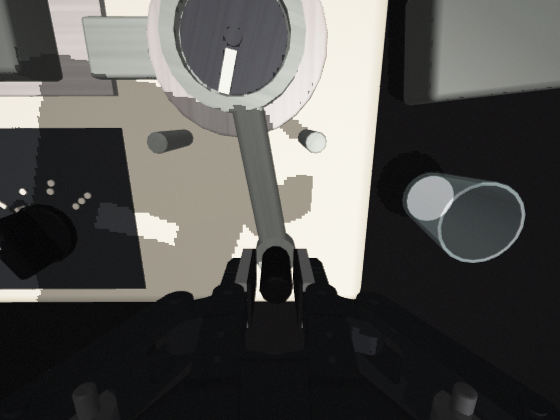

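```bash
python3 -m crank '{"slide":[[-0.0014,-0.011,0],[-0.0017,-0.0196,0],[-0.0014,-0.0282,0],[0.0001,-0.0396,0],[0.0026,-0.0508,0],[0.0063,-0.0617,0],[0.0105,-0.0712,0],[0.0105,-0.0712,0]],"roll":[0,0,0,0,0,0,0,0],"grip":[0.02,0.02,0.02,0.02,0.02,0.02,0.02,0.02]}'; python3 to.py
cat > scr.py <<'E'
import sys
from h import *
p=get_image("wrist")
hub=np.array([.6414,.0341,.130]);yaw=np.radians(1.8)
s=silhouettes("clamp_screw",p)
if s: m=s[0]["pixels"];print("scr net",s[0]["confidence"],s[0]["box"])
# rectify: top-down view of hub plane, up = shaker x
N=400;k=.1/N
H=[]
src=[];dst=[]
for a,b in[(0,0),(0,N),(N,0),(N,N)]:
    sx=(N/2-b)*k;sy=(N/2-a)*k
    X=hub+np.array([np.cos(yaw)*sx-np.sin(yaw)*sy,np.sin(yaw)*sx+np.cos(yaw)*sy,0]);src.append(proj(p,X));dst.append([a,b])
M=cv2.getPerspectiveTransform(np.float32(src),np.float32(dst))
w=cv2.warpPerspective(p["frame"],M,(N,N))
g=w.min(axis=2).astype(int)
yy,xx=np.mgrid[:N,:N];
# screw disc centre estimate by network mask if present
c=np.array([N/2,N/2])
if s:
    mm=cv2.warpPerspective(m.astype(np.uint8),M,(N,N));mm=cv2.morphologyEx(mm,cv2.MORPH_CLOSE,np.ones((25,25),np.uint8));ys,xs=np.nonzero(mm)
    if len(xs)>3000:
        (cx,cy),r=cv2.minEnclosingCircle(np.c_[xs,ys].astype(np.float32));print("mask centre",xs.mean(),ys.mean(),"circ",cx,cy,r);c=np.array([xs.mean(),ys.mean()])
rr=np.hypot(xx-c[0],yy-c[1]);b=(g>150)&(rr<92)
n,l,st,ce=cv2.connectedComponentsWithStats(b.astype(np.uint8))
if n>1:
    i=1+np.argmax(st[1:,4]);ys,xs=np.nonzero(l==i);d=np.array([xs.mean(),ys.mean()])-c
    a=np.arctan2(-d[0],-d[1]) # from shaker x, ccw
    rem=a%(2*np.pi)
    vx,vy,_,_=cv2.fitLine(np.c_[xs,ys].astype(np.float32),cv2.DIST_L2,0,.01,.01).ravel()
    if vx*d[0]+vy*d[1]<0: vx,vy=-vx,-vy
    print("area",len(xs),"rem",rem,"rem by fit",np.arctan2(-vx,-vy)%(2*np.pi),"screw",3.2-rem)
cv2.imwrite(sys.argv[1],np.hstack([cv2.resize(p["frame"][:,:,::-1],(533,400)),w[:,:,::-1]])[:,:800] if 0 else np.hstack([cv2.resize(p["frame"][:,:,::-1],(400,300)),cv2.resize(w[:,:,::-1],(300,300))]))
E
python3 scr.py pics/e.png
```

```text
time_s: 4.1
position: [0.5374, 0.0844, 0.1442]
tool_rot: [[0.999, 0.033, -0.001], [0.033, -0.999, -0.0], [-0.001, 0.0, -1.0]]
ft_force: [-1.5, -2.0, -0.2]
grip_width: 0.0199
t 4.1 P [0.5374 0.0844 0.1442] yAng -88.08 w 0.0199 F [-1.5 -2.  -0.2] q [-4. 26. 83. -0. 71. 85.]
scr net 0.83 [387.6, 59.2, 106.2, 117.7]
mask centre 200.82665564380406 197.0151170687059 circ 200.66964721679688 197.07467651367188 105.33944702148438
area 1721 rem 2.5128020717279114 rem by fit 2.5011585 screw 0.6871979282720888
```

View pics/e.png

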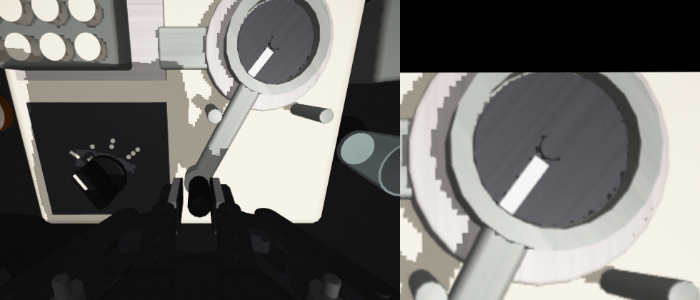

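```bash
python3 -m crank '{"slide":[[-0.0054,0.0127,0],[-0.0093,0.0259,0],[-0.0116,0.0395,0],[-0.0122,0.0533,0],[-0.0112,0.0671,0],[-0.0085,0.0806,0],[-0.0042,0.0937,0],[0,0.1035,0]],"roll":[0,0,0,0,0,0,0,0],"grip":[0.02,0.02,0.02,0.02,0.02,0.02,0.02,0.02]}'; python3 scr.py pics/f.png
```

```text
time_s: 5.0
position: [0.5415, -0.0217, 0.1443]
tool_rot: [[1.0, 0.031, 0.0], [0.031, -1.0, -0.0], [0.0, 0.0, -1.0]]
ft_force: [-1.0, 0.9, -0.2]
grip_width: 0.02
scr net 0.78 [166.8, 58.2, 106.6, 116.4]
mask centre 196.61200690188613 197.46272386505623 circ 196.88088989257812 197.47645568847656 105.29702758789062
area 1107 rem 2.4476190880407334 rem by fit 2.4079995 screw 0.7523809119592668
```

View pics/f.png

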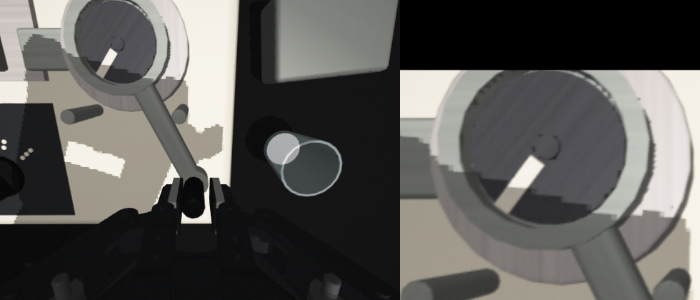

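```bash
python3 -m crank '{"slide":[[-0.0042,-0.0095,0],[-0.0085,-0.0226,0],[-0.0112,-0.0361,0],[-0.0122,-0.0499,0],[-0.0116,-0.0637,0],[-0.0093,-0.0773,0],[-0.0054,-0.0905,0],[0,-0.1035,0]],"roll":[0,0,0,0,0,0,0,0],"grip":[0.02,0.02,0.02,0.02,0.02,0.02,0.02,0.02]}'; python3 scr.py pics/g.png
python3 -m crank '{"slide":[[-0.0054,0.0127,0],[-0.0093,0.0259,0],[-0.0116,0.0395,0],[-0.0122,0.0533,0],[-0.0112,0.0671,0],[-0.0085,0.0806,0],[-0.0042,0.0937,0],[0,0.1035,0]],"roll":[0,0,0,0,0,0,0,0],"grip":[0.02,0.02,0.02,0.02,0.02,0.02,0.02,0.02]}'; python3 scr.py pics/h.png
```

```text
time_s: 5.9
position: [0.5361, 0.0844, 0.1442]
tool_rot: [[0.999, 0.033, -0.002], [0.033, -0.999, -0.001], [-0.002, 0.001, -1.0]]
ft_force: [-3.3, -4.8, 1.4]
grip_width: 0.0203
scr net 0.64 [139.4, 254.6, 76.8, 79.4]
area 1716 rem 1.639421044721958 rem by fit 1.7269919 screw 1.5605789552780422
time_s: 6.8
position: [0.5415, -0.0218, 0.1443]
tool_rot: [[1.0, 0.031, 0.0], [0.031, -1.0, -0.0], [0.0, 0.0, -1.0]]
ft_force: [-0.6, 1.3, -0.3]
grip_width: 0.0198
scr net 0.78 [166.2, 57.2, 104.3, 114.5]
mask centre 196.28706032053807 196.9453449268337 circ 195.5423126220703 198.11610412597656 104.76881408691406
area 1622 rem 1.675546116003801 rem by fit 1.7079539 screw 1.5244538839961992
```

View pics/g.png

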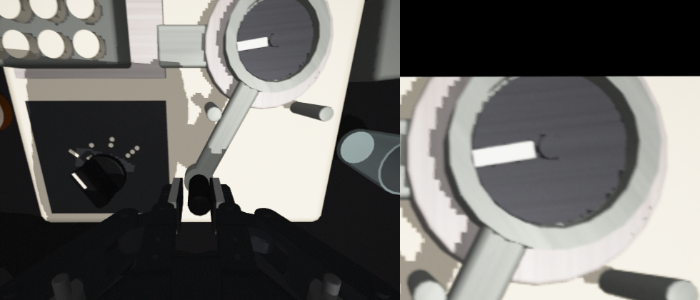

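View pics/h.png

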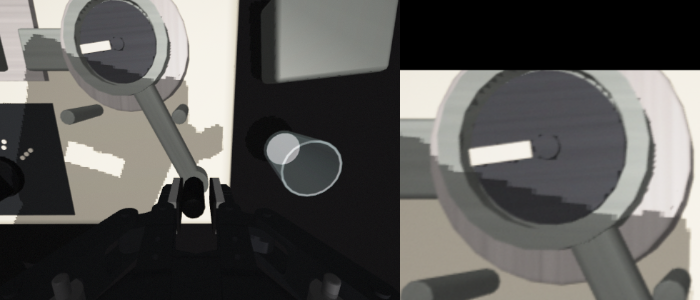

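```bash
python3 -m crank '{"slide":[[-0.0042,-0.0095,0],[-0.0085,-0.0226,0],[-0.0112,-0.0361,0],[-0.0122,-0.0499,0],[-0.0116,-0.0637,0],[-0.0093,-0.0773,0],[-0.0054,-0.0905,0],[0,-0.1035,0]],"roll":[0,0,0,0,0,0,0,0],"grip":[0.02,0.02,0.02,0.02,0.02,0.02,0.02,0.02]}'; python3 scr.py pics/i.png
python3 -m crank '{"slide":[[-0.0054,0.0127,0],[-0.0093,0.0259,0],[-0.0116,0.0395,0],[-0.0122,0.0533,0],[-0.0112,0.0671,0],[-0.0085,0.0806,0],[-0.0042,0.0937,0],[0,0.1035,0]],"roll":[0,0,0,0,0,0,0,0],"grip":[0.02,0.02,0.02,0.02,0.02,0.02,0.02,0.02]}'; python3 scr.py pics/j.png
```

```text
time_s: 7.7
position: [0.5361, 0.0845, 0.1442]
tool_rot: [[0.999, 0.033, -0.002], [0.033, -0.999, -0.001], [-0.002, 0.001, -1.0]]
ft_force: [-2.6, -4.8, -0.7]
grip_width: 0.0198
scr net 0.83 [387.4, 55.0, 109.6, 110.0]
mask centre 200.891852702172 198.13427786001267 circ 200.78427124023438 197.5892333984375 104.84086608886719
area 1613 rem 0.8984216574402417 rem by fit 0.94483423 screw 2.3015783425597585
time_s: 8.6
position: [0.5415, -0.0217, 0.1443]
tool_rot: [[1.0, 0.031, 0.0], [0.031, -1.0, -0.0], [0.0, 0.0, -1.0]]
ft_force: [-0.8, 1.2, 0.7]
grip_width: 0.0202
scr net 0.91 [166.6, 57.4, 107.9, 114.7]
mask centre 196.11918587426675 196.98240208567873 circ 196.33819580078125 197.70762634277344 106.74822235107422
area 1621 rem 0.897418825095726 rem by fit 0.9223603 screw 2.302581174904274
```

View pics/i.png

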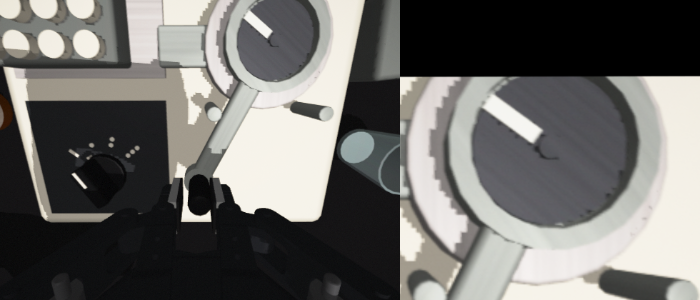

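View pics/j.png

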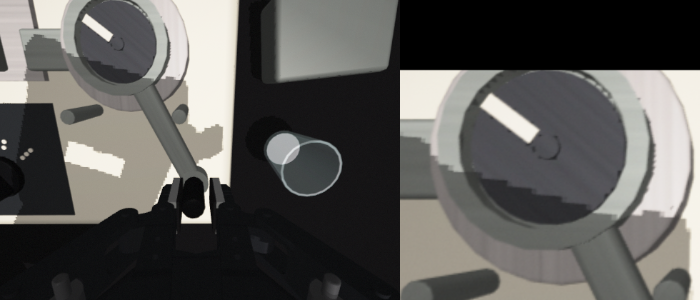

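```bash
python3 -m crank '{"slide":[[-0.0042,-0.0095,0],[-0.0085,-0.0226,0],[-0.0112,-0.0361,0],[-0.0122,-0.0499,0],[-0.0116,-0.0637,0],[-0.0093,-0.0773,0],[-0.0054,-0.0905,0],[0,-0.1035,0]],"roll":[0,0,0,0,0,0,0,0],"grip":[0.02,0.02,0.02,0.02,0.02,0.02,0.02,0.02]}'; python3 scr.py pics/k.png
python3 - <<'E'
from h import *
p=get_image("top")
f=p["frame"][110:275,155:325,::-1]
cv2.imwrite("pics/k2.png",cv2.resize(f,None,fx=3.6,fy=3.6,interpolation=cv2.INTER_CUBIC))
E
```

```text
time_s: 9.5
position: [0.5361, 0.0845, 0.1442]
tool_rot: [[0.999, 0.033, -0.002], [0.033, -0.999, -0.001], [-0.002, 0.001, -1.0]]
ft_force: [-2.8, -5.5, 0.4]
grip_width: 0.0198
scr net 0.69 [387.6, 56.5, 107.5, 113.1]
mask centre 200.89544479037573 197.9702868542756 circ 200.76251220703125 197.2106170654297 104.50880432128906
area 1657 rem 0.15157744623366426 rem by fit 0.16333063 screw 3.048422553766336
```

View pics/k.png

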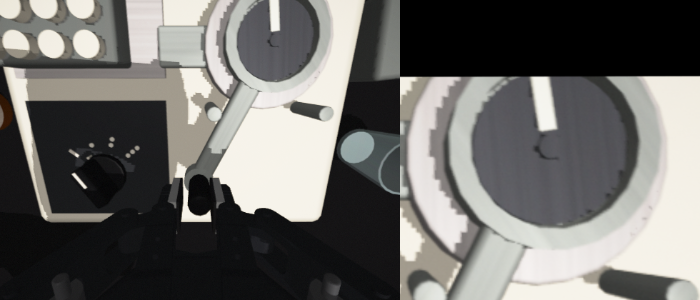

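View pics/k2.png

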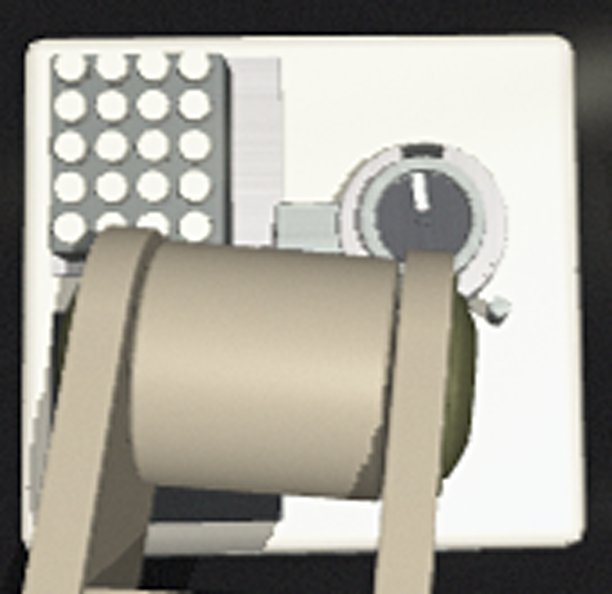

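```bash
python3 -m crank '{"slide":[[0.0015,-0.003,0],[0.0015,-0.003,0],[0,0.002,0],[0,0.002,0],[0,0.002,0],[0,0.002,-0.02],[0,0.002,-0.04],[0,0.002,-0.055]],"roll":[0,0,0,0,0,0,0,0],"grip":[0.02,0.02,0.02,0.03,0.03,0.03,0.03,0.03]}'; python3 scr.py pics/l.png;python3 to.py
python3 - <<'E'
from h import *
p=get_image("wrist");cv2.imwrite(f"pics/m.png",p["frame"][:,:,::-1])
E
```

```text
time_s: 10.45
position: [0.538, 0.0815, 0.2006]
tool_rot: [[0.999, 0.032, 0.001], [0.032, -0.999, 0.0], [0.001, -0.0, -1.0]]
ft_force: [-0.5, 0.1, 0.1]
grip_width: 0.03
scr net 0.85 [349.3, 76.1, 78.4, 83.8]
mask centre 200.21795901371166 197.16897177359388 circ 200.697998046875 196.9933319091797 104.82451629638672
area 1666 rem 0.09884516330530202 rem by fit 0.13591322 screw 3.101154836694698
t 10.55 P [0.5386 0.0815 0.2012] yAng -88.16 w 0.0299 F [-0.  -0.5  0.3] q [-4. 23. 78.  0. 79. 84.]
```

View pics/m.png

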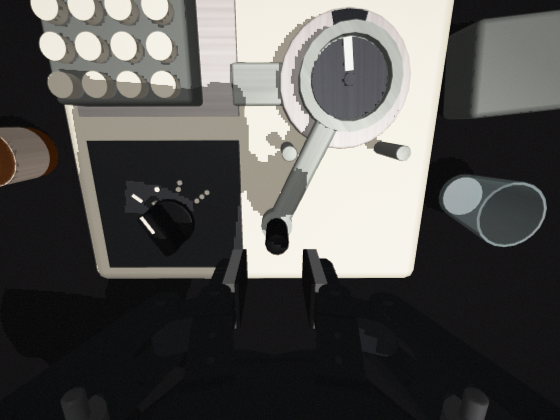

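```bash
cat > dial.py <<'E'
import sys
from h import *
p=get_image(sys.argv[2] if len(sys.argv)>2 else "wrist")
D=np.array([.5219,.1764,.127]);yaw=np.radians(1.8);N=400;k=.09/N
src=[];dst=[]
for a,b in[(0,0),(0,N),(N,0),(N,N)]:
    sx=(N/2-b)*k;sy=(N/2-a)*k
    src.append(proj(p,D+np.array([np.cos(yaw)*sx-np.sin(yaw)*sy,np.sin(yaw)*sx+np.cos(yaw)*sy,0])));dst.append([a,b])
w=cv2.warpPerspective(p["frame"],cv2.getPerspectiveTransform(np.float32(src),np.float32(dst)),(N,N))
yy,xx=np.mgrid[:N,:N];b=(w.min(axis=2)>120)&(np.hypot(xx-200,yy-200)<115)
n,l,st,ce=cv2.connectedComponentsWithStats(b.astype(np.uint8))
for i in range(1,n):
    if st[i,4]<80: continue
    ys,xs=np.nonzero(l==i);vx,vy,_,_=cv2.fitLine(np.c_[xs,ys].astype(np.float32),cv2.DIST_L2,0,.01,.01).ravel()
    d=ce[i]-200
    if vx*d[0]+vy*d[1]<0: vx,vy=-vx,-vy
    a=np.arctan2(-vx,-vy);print("area",st[i,4],"c",ce[i].round(0),"ang",a.round(3),"v",(.9-a).round(3),"by centre v",(.9-np.arctan2(-d[0],-d[1])).round(3))
cv2.imwrite(sys.argv[1],np.hstack([cv2.resize(p["frame"][:,:,::-1],(400,300)),cv2.resize(w[:,:,::-1],(300,300))]))
E
python3 dial.py pics/n.png; python3 to.py .5219,.1764,.2
```

```text
area 969 c [174. 159.] ang 0.556 v 0.344 by centre v 0.346
t 10.65 P [0.5375 0.0814 0.1989] yAng -88.17 w 0.0298 F [ 0.3 -0.1 -0.2] q [-4. 23. 79.  0. 79. 84.]
.5219,.1764,.2 -> [-0.0126, -0.0955, -0.0011]
```

View pics/n.png

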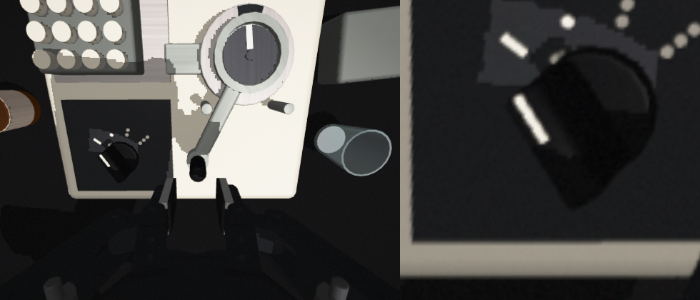

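```bash
python3 -m crank '{"slide":[[-0.0025,-0.019,0],[-0.005,-0.038,0],[-0.0076,-0.057,0],[-0.0101,-0.076,0],[-0.0126,-0.0955,0],[-0.0126,-0.0955,0.012],[-0.0126,-0.0955,0.025],[-0.0126,-0.0955,0.035]],"roll":[-0.11,-0.22,-0.33,-0.44,-0.556,-0.556,-0.556,-0.556],"grip":[0.045,0.045,0.045,0.045,0.045,0.045,0.045,0.045]}' 30; python3 to.py .5219,.1764,.106; python3 dial.py pics/o.png
```

```text
time_s: 11.45
position: [0.5214, 0.1764, 0.1625]
tool_rot: [[0.832, 0.555, -0.002], [0.555, -0.832, -0.0], [-0.002, -0.001, -1.0]]
ft_force: [-0.5, -0.3, 0.0]
grip_width: 0.0451
t 11.45 P [0.5214 0.1764 0.1625] yAng -56.31 w 0.0451 F [-0.5 -0.3  0. ] q [ 6. 25. 81.  0. 74. 63.]
.5219,.1764,.106 -> [0.0005, 0.0003, 0.0565]
area 783 c [177. 163.] ang 0.553 v 0.347 by centre v 0.355
```

View pics/o.png

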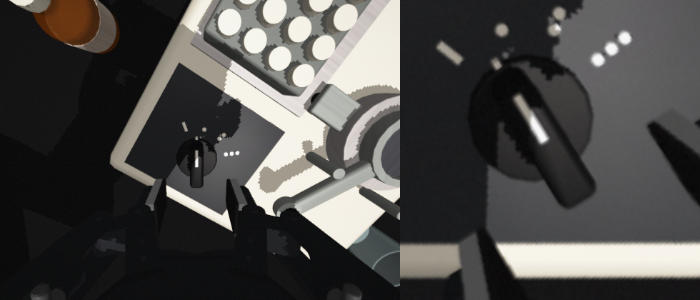

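```bash
python3 -m crank '{"slide":[[0,0,0.013],[0,0,0.026],[0,0,0.039],[0,0,0.047],[0,0,0.052],[0,0,0.052],[0,0,0.052],[0,0,0.052]],"roll":[0,0,0,0,0,0,0,0],"grip":[0.045,0.045,0.045,0.045,0.045,0.03,0.01,0.01]}' 30; python3 to.py
```

```text
time_s: 12.3
position: [0.5222, 0.1765, 0.1129]
tool_rot: [[0.832, 0.555, 0.001], [0.555, -0.832, 0.001], [0.001, -0.0, -1.0]]
ft_force: [-1.6, 0.3, 2.4]
grip_width: 0.0123
t 12.3 P [0.5222 0.1765 0.1129] yAng -56.32 w 0.0123 F [-1.6  0.3  2.4] q [ 6. 28. 85.  0. 67. 63.]
```

```bash
python3 -m crank '{"slide":[[0,0,-0.001],[0,0,-0.001],[0,0,-0.001],[0,0,-0.001],[0,0,-0.001],[0,0,-0.001],[0,0,-0.001],[0,0,-0.001]],"roll":[0,0.125,0.25,0.375,0.5,0.625,0.75,0.875],"grip":[0.01,0.01,0.01,0.01,0.01,0.01,0.01,0.01]}' 40; python3 to.py; python3 dial.py pics/p.png
```

```text
time_s: 13.1
position: [0.5221, 0.1762, 0.113]
tool_rot: [[0.958, -0.288, -0.0], [-0.288, -0.958, -0.0], [0.0, 0.0, -1.0]]
ft_force: [2.2, 0.2, -5.8]
grip_width: 0.0121
t 13.1 P [0.5221 0.1762 0.113 ] yAng -106.74 w 0.0121 F [ 2.2  0.2 -5.8] q [  6.  28.  85.  -0.  67. 113.]
area 667 c [215. 153.] ang -0.317 v 1.217 by centre v 1.211
area 812 c [172. 302.] ang 1.43 v -0.53 by centre v -1.977
```

View pics/p.png

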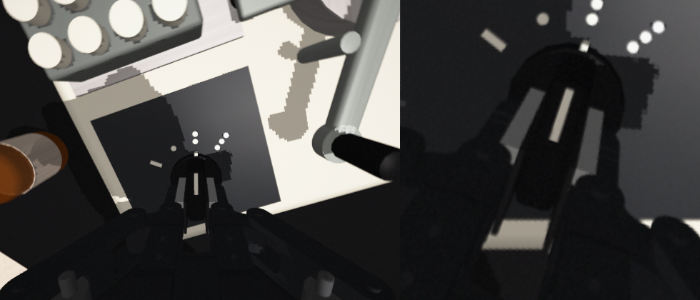

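Dial now reads 1.21. Release and lift.

```bash
python3 -m crank '{"slide":[[0,0,0],[0,0,0],[0,0,-0.002],[0,0,-0.012],[0,0,-0.03],[0,0,-0.05],[0,0,-0.075],[0,0,-0.1]],"roll":[0,0,0,0,0,0,0,0],"grip":[0.03,0.035,0.035,0.035,0.035,0.035,0.035,0.035]}'; python3 dial.py pics/q.png; python3 scr.py pics/r.png
```

```text
time_s: 13.95
position: [0.5219, 0.1762, 0.2153]
tool_rot: [[0.959, -0.283, 0.001], [-0.283, -0.959, 0.0], [0.001, -0.0, -1.0]]
ft_force: [-0.0, 0.6, -0.8]
grip_width: 0.0348
area 547 c [215. 153.] ang -0.301 v 1.201 by centre v 1.201
scr net 0.68 [427.9, 19.9, 76.4, 39.8]
mask centre 191.47785421192373 237.20305334298817 circ 203.0 199.0 102.18131256103516
area 4569 rem 2.6744688515709365 rem by fit 4.242416 screw 0.5255311484290637
```

View pics/q.png

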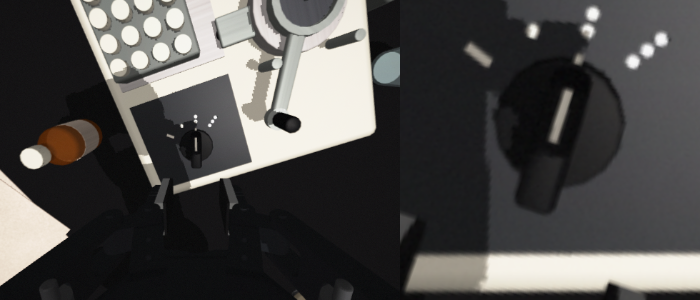

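View pics/r.png

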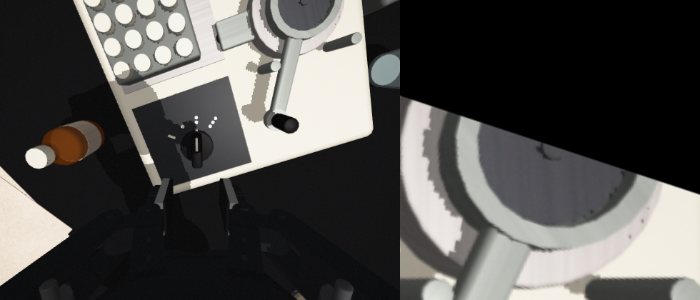

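Run:
```python
from h import *
p=get_image("top");f=p["frame"][:,:,::-1];cv2.imwrite("pics/s.png",f)
f=f[140:245,225:305];cv2.imwrite("pics/s2.png",cv2.resize(f,None,fx=5.6,fy=5.6,interpolation=cv2.INTER_CUBIC))
for n,z in [("reagent_mid",.065),("tip_box_mid",.055),("beaker_mid",.08)]:
    s=silhouettes(n,p)
    if s: m=s[0]["pixels"];ys,xs=np.nonzero(m);print(n,s[0]["confidence"],ray(p,xs.mean(),ys.mean(),z).round(4))
```

```text
tip_box_mid 0.71 [ 0.667  -0.1521  0.055 ]
beaker_mid 0.92 [ 0.5331 -0.143   0.08  ]
```

View pics/s2.png

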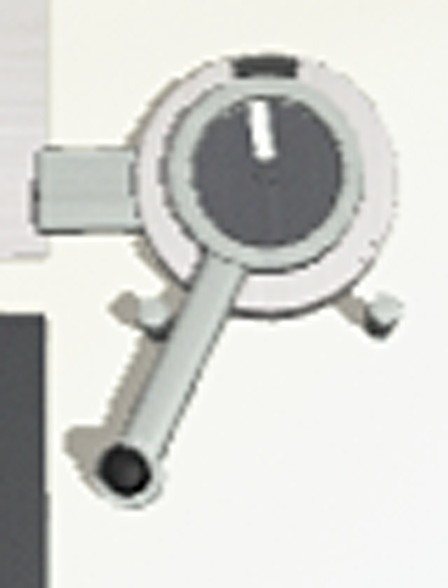

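View pics/s.png

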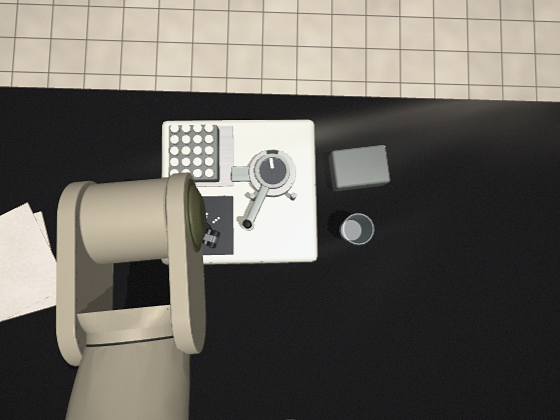

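```bash
python3 -c "
from rig import close_job
print(close_job())"
```

```text
the job is handed in; nothing more can be done
None
```

The clamp is tightened to the arc, the dial is on two dots, and the job was handed in about 14 s into the 54 s allowed. I swung the ratchet lever with straddling fingers through one part stroke and three full ones, then gripped the dial, turned it, let go and lifted clear.

My last checks:
- **Clamp screw:** the white line points inside the dark arc. The final overhead picture gives about 3.1 rad. An earlier wrist measurement gave 3.06 to 3.10, against the 2.95 to 3.45 window.
- **Speed dial:** it reads 1.20 rad after release, with nothing touching it.
- **Box and beaker:** both are within 1 mm of where they started.
- **Bottle:** it could not be measured in the last overhead picture because the arm hid it. The last wrist pictures show it in view and it looks undisturbed; the arm never came near it.

One check failed: the last automatic screw reading from the wrist camera (0.53) is invalid, because the screw was outside the picture. I used the overhead picture instead.

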